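Find the loose-capped sample bottle and set it aside

TASK

Swing the carrier's hinged hold-down bar up and over so that it stays open on its own, then try all three caps with an anticlockwise test twist of about an eighth of a turn: tight ones give a hair and stop, one is loose and keeps turning. After that stand the loose-capped bottle upright in the red tray beside the jar, setting it down rather than dropping it; leave the tight ones standing in their pockets and the bar open, knock no bottle over and leave the other things on the bench where they are.

Things in the scene. Friction and masses are not known exactly. Their poses are not given: they have to be found in the camera images.
- carrier: fixed grey bottle carrier, 130 x 430 mm. Origin: on the bench under the middle of the pocket row; y along the row, x across it towards the hinge, z up. Hinge posts at x 85, y +-209 mm, 132 mm high
- pocket (a point): floor centre of the middle pocket, 8 mm above the bench; the other two lie 120 mm either way along the carrier's y. Pockets are 58 mm square (bottles 54 mm), so bottles can turn only a few degrees in them; aluminium fences beside the row reach 38 mm, blocks between pockets 30 mm above the bench
- bar (a joint): steel hold-down bar over the caps, rad: 0 closed (level, 6 mm above the caps), growing as it swings up and over towards the carrier's +x; balances at about 1.57, beyond that falls by itself to its stop at 2.9. Round bar 10 mm thick, 406 mm long along the carrier's y, on two end arms 85 mm long. 0.15 kg; lifting takes about 1 N
- bar_grip (a point): centre of the yellow sleeve on the bar (14 mm diameter, 56 mm long along the carrier's y), over the gap between the middle pocket and the +y pocket: pinch here from above, fingers closing along the carrier's x. Moves with the bar; 125 mm above the bench when closed
- bar_hinge (a point): point on the bar's hinge axis midway between the posts; the axis is the carrier's y, 125 mm above the bench. The sleeve's axis stays 85 mm from it
- bottle_a: square amber bottle with ribbed blue screw cap; body 54 x 54 mm, 68 mm tall, then sloping shoulder; cap 47 mm in diameter, from 84 to 106 mm above the underside; about 0.28 kg. Origin: centre of the underside; z up, x and y square to its sides, parallel to the carrier's at the start. Bottles a, b, c look alike and stand in any order; one has the loose cap
- bottle_b: square amber bottle with ribbed blue screw cap; body 54 x 54 mm, 68 mm tall, then sloping shoulder; cap 47 mm in diameter, from 84 to 106 mm above the underside; about 0.28 kg. Origin: centre of the underside; z up, x and y square to its sides, parallel to the carrier's at the start. Bottles a, b, c look alike and stand in any order; one has the loose cap
- bottle_c: square amber bottle with ribbed blue screw cap; body 54 x 54 mm, 68 mm tall, then sloping shoulder; cap 47 mm in diameter, from 84 to 106 mm above the underside; about 0.28 kg. Origin: centre of the underside; z up, x and y square to its sides, parallel to the carrier's at the start. Bottles a, b, c look alike and stand in any order; one has the loose cap
- cap_a (a joint): that bottle's cap: anticlockwise turn from above, rad; starts at 0 to 0.04, where the white stripe on its top points to the bottle's own -x. A loose cap turns on anticlockwise almost freely (0.02 N m, range 0 to 2.6); a tight one gives stiffly (0.15 N m) to a hard stop at 0.15 and then the fingers slip on it. Caps stay where they are left, and on the bottle
- cap_b (a joint): that bottle's cap: anticlockwise turn from above, rad; starts at 0 to 0.04, where the white stripe on its top points to the bottle's own -x. A loose cap turns on anticlockwise almost freely (0.02 N m, range 0 to 2.6); a tight one gives stiffly (0.15 N m) to a hard stop at 0.15 and then the fingers slip on it. Caps stay where they are left, and on the bottle
- cap_c (a joint): that bottle's cap: anticlockwise turn from above, rad; starts at 0 to 0.04, where the white stripe on its top points to the bottle's own -x. A loose cap turns on anticlockwise almost freely (0.02 N m, range 0 to 2.6); a tight one gives stiffly (0.15 N m) to a hard stop at 0.15 and then the fingers slip on it. Caps stay where they are left, and on the bottle
- tray: red open tray, fixed, 150 (x) x 220 (y) mm outside, 30 mm high, walls and floor 4 mm. Origin: centre of its underside
- tray_spot (a point): middle of the free part of the tray, on its inner floor (45 mm towards the tray's -y from its centre)
- jar: round jar already in the tray, 58 mm diameter, 75 mm tall, about 65 mm towards the tray's +y from its centre; origin at its underside; leave it
- wash_bottle: white bottle with red cap, 66 mm diameter, 170 mm tall, origin at underside; leave it
- beaker: glass beaker, 72 mm diameter, 90 mm tall, origin at underside; leave it
- petri: stack of clear dishes, 90 mm diameter, 32 mm tall, origin at underside; leave it
- marker: green marker pen, 16 mm thick, 120 mm long, lying; leave it
- spatula: lab spatula, 180 mm long, lying; leave it
Not all that is in view belongs to the job. Leave any purple look-alike of the bottle_a alone.

How it is judged:
On the way, in this order (a step that is already met when the one before it is completed fails the run):
1. the hold-down bar lies open, well past its balance point, with the robot off it (value of joint bar above 2.3 rad and contact force between bar and the fingers below 0.1 N), for 0.2 s.
2. all three caps have been tried while the loose one still stands in its pocket: the loose cap turned past 0.3 rad, both tight ones to their stop (past 0.1 rad) (value of joint cap_a above 0.3 rad and value of joint each of cap_b, cap_c above 0.1 rad and z of bottle_a in the frame of carrier below 0.02 m), for 0.1 s.
At the end, for the whole second after the job is handed in: The loose-capped bottle stands upright (tilt under 0.06 rad) and still on the floor of the red tray (underside within 5 mm of the floor); both tight-capped bottles stand upright (tilt under 0.08 rad) in carrier pockets, down on their floor (within 6 mm); the bar is still open (joint over 2.3 rad) (x of bottle_a in the frame of tray between -0.06 and 0.06 m and y of bottle_a in the frame of tray between -0.09 and 0.09 m and z of bottle_a in the frame of tray between 0 and 0.009 m and angle between bottle_a's own z axis and vertical below 0.06 rad and linear speed of bottle_a below 0.02 m/s and x of bottle_b in the frame of carrier between -0.012 and 0.012 m and y of bottle_b in the frame of carrier between -0.135 and 0.135 m and z of bottle_b in the frame of carrier between 0 and 0.014 m and angle between each of bottle_b, bottle_c's own z axis and vertical below 0.08 rad and x of bottle_c in the frame of carrier between -0.012 and 0.012 m and y of bottle_c in the frame of carrier between -0.135 and 0.135 m and z of bottle_c in the frame of carrier between 0 and 0.014 m and value of joint bar above 2.3 rad); the robot touches nothing.
It fails at once if a bottle is tipped by more than 0.6 rad (angle between any of bottle_a, bottle_b, bottle_c's own z axis and vertical above 0.6 rad).
It fails at once if the loose bottle is dropped: it falls free of the fingers faster than 0.6 m/s (from about 2 cm or more) (contact force between bottle_a and the fingers below 0.05 N and linear speed of bottle_a above 0.6 m/s).
It fails at once if a bystander is moved by more than 40 mm (distance of any of jar, wash_bottle, beaker, petri, marker, spatula from where it was at the start of the episode above 0.04 m).
It also fails if it takes over 72 s, if anything falls off the work surface, if the arm or the gripper's body presses on something with over 40 N, if the wrist force passes 120 N, or if a joint passes its speed limit or range.

ROBOT

A 6-joint arm with a two-finger parallel gripper is mounted at the origin on the work surface. World frame = base frame: x ahead of the robot, y to its left, z up, the work surface at z = 0. Lengths are in m, angles in rad, forces in N, time in s.
With the tool pointing down it reaches from about 0.35 to 0.775 m from the base axis. Payload 5.5 kg.
Tool frame: the origin (TCP) lies on the centre line of the jaws, within the pads' length; the fingertips stand 11 mm ahead of it and the grasp point (between the pads) lies 8 mm behind it (env.tip_extent is the distance from the TCP to the fingertips, in m); z points along the fingers, y is the line along which they close (so a half turn about z gives the same grasp; the last joint's range is limited). The gripper opens to 85 mm and grips with 20 to 120 N. Pads are 22 mm wide; open, the fingers measure 114 mm over their backs; the gripper's body (76 mm by 85 mm) begins 54 mm behind the grasp point. The pads swing forward as they close: fully open they stand 13 mm farther back than shut.
Start: joints at [-1.288, 0.313, 0.046, 1.304, 0, 1.431], TCP at [0.236, -0.524, 0.242] pointing down, gripper open.
Joint ranges: [-2.76, 2.76], [-0.86, 1.69], [-1.03, 1.26], [-2.2, 2.34], [-1.47, 1.5], [-3.14, 3.14]. Speed limits (rad/s): [2.57, 2.57, 3.14, 3.14, 3.14, 3.14].

INTERFACE

Orientations are given as a unit quaternion [w, x, y, z].
In Python, from workcell import env gives the robot as it stands.
- The arm moves only by the shell command python3 -m jog 'ROWS' [FORCE]. ROWS is JSON, a list of rows, each a list of 5 numbers: the gripper's target within -1 to 1 (shut at 1, half-way at 0, fully open at -1), then the shift along the tool's x, y, z in m, then the turn about the tool's z in degrees. In form: [[fingers, tx, ty, tz, turn], ...]. A call has 1 to 5 rows; each row shifts and turns the commanded pose from where the row before left it, along the tool's axes as they then stand; what a row does not reach is not made up. A row lasts 1/12 s, in which the tool goes at most 41.7 mm and 7.16 degrees, less where a joint would pass 70% of its speed; a pose out of reach is approached as far as the arm can. A call is refused whole if a number of a shift passes 0.0417 or a number of a turn 7.16, either way. A call with a gripper value outside its range is refused whole. The fingers move at their own pace and stop on an object; FORCE is the grip in N (left out, the last holds). Time passes only in rows, so rows that do not move let the fingers close. It gives the time, the measured TCP pose, the force, the opening and the grip force at its end, in the units of the state.
- env.get_state(): the state, without advancing time (a new reading comes with each control period).
- env.read_camera(name): name is "scene" or "top" or "wrist"; returns a dict with "img" (480x640x3 uint8, red, green, blue), "fov_y" (degrees; the focal length in pixels is half the picture's height over the tangent of half this angle, whatever the lens; pixels are square), "cx", "cy" (the principal point, pixels), "T" (4x4, takes a point from camera to world coordinates). Camera axes: x right, y up, looking along -z (the intrinsics and any distortion apply to the point x, -y, -z); pixel columns grow to the right and rows downward; lengths in m; the calibration is good to about 2 mm. A picture is of the moment at which its call begins. There is no depth.
- env.hand_in(): hands the job in; it is judged then, once.
The state is a dict: "clock": time; "joint_pos": joint angles; "qvel": joint speeds; "tau": joint torques, N m; "tcp_pos": TCP position; "orientation": TCP orientation; "wrist_force": force on the tool from outside, world axes, zero at the start; "ft_torque": the same for the moment, N m; "finger_gap": finger opening in m; "grip_force": force on a finger pad.
Only numpy, scipy, OpenCV 4.12 (cv2) and the standard library are available. Lean on these libraries where they do the work, as an engineer would, in place of code of your own. Each camera call takes 0.05 s, during which the arm holds its last target. There are 200 camera calls.

## Working session

There is one attempt and no reset: what is moved stays moved. The work goes in short steps, Python scripts to look and compute and a shell command to move; the robot and the scene stay as the last step left them, time stands still between calls to the robot, and variables do not carry over. Pictures are saved under pics/ and viewed, at most 13 in all, crops included, and the job is handed in when it is done.

```bash
ls; mkdir -p pics; python3 - <<'E'
from workcell import env
import cv2
for n in ("scene","top"):
    c=env.read_camera(n); cv2.imwrite(f"pics/{n}0.png",c["img"][:,:,::-1]); print(n,{k:v for k,v in c.items() if k!="img"})
print(env.get_state(), env.tip_extent)
E
```

```text
pics
scene {'fov_y': 46.43705398074935, 'cx': 322.9259922732495, 'cy': 241.95849797346727, 'T': array([[ 0.19695326, -0.71327216,  0.6726457 ,  1.38670686],
       [ 0.98033237,  0.13448395, -0.14443859, -0.18268023],
       [ 0.01256397,  0.68786401,  0.72573084,  0.99502351],
       [ 0.        ,  0.        ,  0.        ,  1.        ]])}
top {'fov_y': 54.825819511985046, 'cx': 320.79308878912025, 'cy': 241.99133289871293, 'T': array([[-0.01711559,  0.99071818, -0.13485011,  0.39084882],
       [-0.99965118, -0.01424257,  0.02224132,  0.0110102 ],
       [ 0.02011427,  0.13518374,  0.99061636,  1.07232605],
       [ 0.        ,  0.        ,  0.        ,  1.        ]])}
{'clock': 0.1, 'joint_pos': array([-1.28758686e+00,  3.13949511e-01,  4.50980038e-02,  1.30361415e+00,
        1.54183985e-05,  1.43124490e+00]), 'qvel': array([ 0.00078741, -0.00080197,  0.00203871, -0.00049015, -0.00152055,
        0.001247  ]), 'tau': array([ 2.47053737e-03, -4.81726670e+01,  2.99242151e+01,  1.27407853e-02,
       -2.14199426e-04, -2.54507157e-06]), 'tcp_pos': array([ 0.23580759, -0.523941  ,  0.24148648]), 'orientation': array([-8.33065614e-04,  9.77741876e-01,  2.09809741e-01, -5.22122818e-05]), 'wrist_force': array([-0.20385168,  0.11674079, -0.22429621]), 'ft_torque': array([ 0.02573022, -0.00292197,  0.0095291 ]), 'grip_force': 0.0, 'finger_gap': 0.08552091915499117} 0.011
```

View pics/scene0.png

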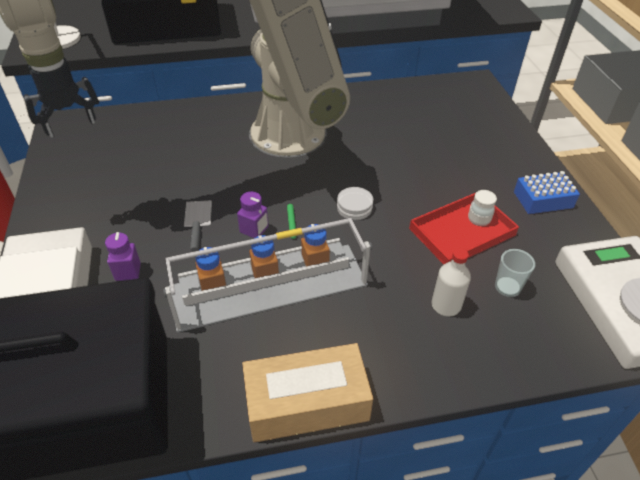

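View pics/top0.png

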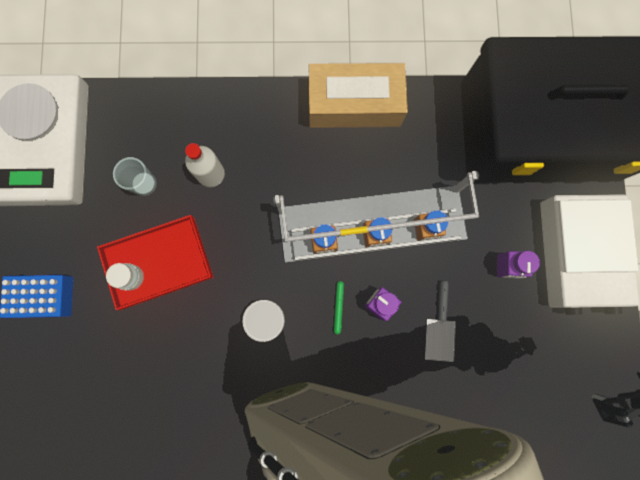

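The scene shows three amber bottles with blue caps in the carrier: top px (324,237), (378,232) and (434,223). The yellow sleeve is at (354,231) and the hinge posts at (280,200) and (474,176). The purple look-alikes at (383,303) and (520,263) are decoys. The red tray is around (155,262), with the jar at (120,276). I'll confirm in an enlarged crop.

```bash
cat > h.py <<'E'
import numpy as np, cv2
from workcell import env
def ray(c,u,v):
    f=240/np.tan(np.radians(c["fov_y"]/2)); T=np.array(c["T"])
    return T[:3,3], T[:3,:3]@np.array([(u-c["cx"])/f,-(v-c["cy"])/f,-1])
def onz(c,u,v,z):
    o,d=ray(c,u,v); return o+d*(z-o[2])/d[2]
def proj(c,p):
    f=240/np.tan(np.radians(c["fov_y"]/2)); T=np.array(c["T"]); q=T[:3,:3].T@(np.array(p)-T[:3,3])
    return np.array([c["cx"]+f*q[0]/-q[2], c["cy"]-f*q[1]/-q[2]])
E
python3 - <<'E'
from h import *
c=env.read_camera("top"); im=c["img"]; hsv=cv2.cvtColor(im,cv2.COLOR_RGB2HSV)
def blobs(lo,hi,z,mn=40):
    m=cv2.inRange(hsv,lo,hi); m=cv2.morphologyEx(m,cv2.MORPH_CLOSE,np.ones((7,7)))
    n,l,s,ce=cv2.connectedComponentsWithStats(m)
    for i in range(1,n):
        if s[i][4]>mn: print(s[i], ce[i].round(1), onz(c,*ce[i],z).round(4))
print("blue");blobs((100,150,60),(120,255,255),0.114)
print("yellow");blobs((22,150,120),(32,255,255),0.125,20)
print("red");blobs((0,170,80),(6,255,255),0.03)
m=cv2.inRange(hsv,(0,170,60),(6,255,255)); m[:212]=0
cn=max(cv2.findContours(m,0,2)[0],key=cv2.contourArea); r=cv2.minAreaRect(cn); print(r,[onz(c,*p,0.03).round(4) for p in cv2.boxPoints(r)])
for p in ((280,200),(474,176)): print(onz(c,*p,0.132).round(4))
big=cv2.resize(im[155:275,260:500],None,fx=3.3,fy=3.3,interpolation=cv2.INTER_CUBIC); cv2.imwrite("pics/crop1.png",big[:,:,::-1])
E
```

```text
blue
[426 211  21  22 339] [436.1 221.2] [ 0.5622 -0.255   0.114 ]
[371 218  20  21 329] [380.  228.4] [ 0.5485 -0.1357  0.114 ]
[315 225  20  22 338] [324.  235.6] [ 0.5348 -0.0175  0.114 ]
[   0  275   73   43 3000] [ 35.3 295.8] [0.4193 0.5718 0.114 ]
yellow
[617 161  23  12 144] [631.5 167.5] [ 0.6714 -0.6788  0.125 ]
[516 163  28  11 190] [530.2 167.6] [ 0.6735 -0.4597  0.125 ]
[341 226  26  10 160] [354.1 230.4] [ 0.5431 -0.0799  0.125 ]
red
[185 143  16  16 185] [192.9 150.7] [0.751  0.2811 0.03  ]
[  97  215  116   95 5971] [158.5 260. ] [0.4972 0.3527 0.03  ]
((154.03915405273438, 262.146240234375), (67.49412536621094, 103.4668197631836), 71.20011138916016) [array([0.529 , 0.4973, 0.03  ]), array([0.6024, 0.2799, 0.03  ]), array([0.4561, 0.2285, 0.03  ]), array([0.3859, 0.4428, 0.03  ])]
[0.6079 0.073  0.132 ]
[ 0.6545 -0.3353  0.132 ]
```

View pics/crop1.png

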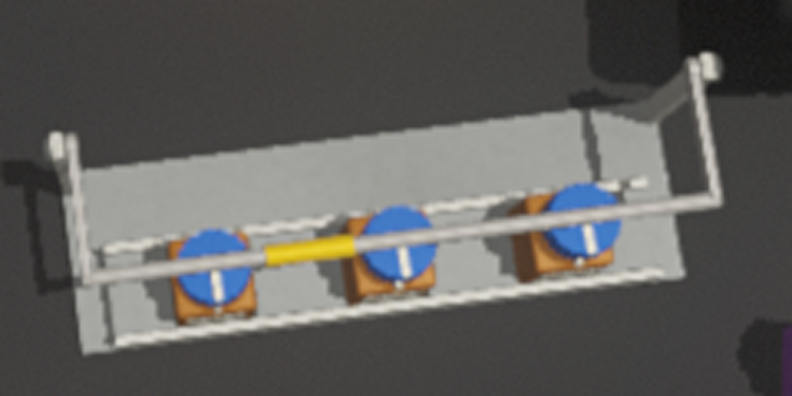

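The crop confirms three amber bottles with blue caps under the bar, with the stripes towards carrier -x and the sleeve between the middle and +y pockets. The geometry checks out: cap spacing is 119 mm and the carrier yaw is about 6.57°. I'll turn the tool so it closes along carrier x, then move above the sleeve.

```bash
J="python3 -m jog"
$J '[[-1,0,0,0,-7],[-1,0,0,0,-7],[-1,0,0,0,-7],[-1,0,0,0,-7],[-1,0,0,0,-7]]' >/dev/null
$J '[[-1,0,0,0,-7],[-1,0,0,0,-7],[-1,0,0,0,-7],[-1,0,0,0,-7],[-1,0,0,0,-7]]' >/dev/null
$J '[[-1,0,0,0,-2.4],[-1,0.029,0.0254,0,0],[-1,0.029,0.0254,0,0],[-1,0.029,0.0254,0,0],[-1,0.029,0.0254,0,0]]'
$J '[[-1,0.029,0.0254,0,0],[-1,0.029,0.0254,0,0],[-1,0.029,0.0254,0,0],[-1,0.029,0.0254,0,0],[-1,0.029,0.0254,0,0]]'
$J '[[-1,0.029,0.0254,0,0],[-1,0.029,0.0254,0,0],[-1,0.029,0.0254,0,0],[-1,0.029,0.0254,0,0],[-1,0.029,0.0254,0,0]]'
$J '[[-1,0,0,0,0],[-1,0,0,0,0]]'
cat >> h.py <<'E'
def go(x,y,z=None,yaw=None,n=1):
    s=env.get_state(); w,a,b,_=s["orientation"]; p=s["tcp_pos"]; th=2*np.arctan2(b,a)
    d=np.array([x,y])-p[:2]; c,si=np.cos(th),np.sin(th)
    print("clock",round(s["clock"],2),"tcp",p.round(4),"th",round(np.degrees(th),2),"tx %.4f ty %.4f tz %.4f turn %.2f"%((c*d[0]+si*d[1])/n,(si*d[0]-c*d[1])/n,(p[2]-(p[2] if z is None else z))/n,0 if yaw is None else (np.degrees(th)-yaw)/n))
E
python3 - <<'E'
from h import *
c=env.read_camera("wrist"); cv2.imwrite("pics/w1.png",c["img"][:,:,::-1]); hsv=cv2.cvtColor(c["img"],cv2.COLOR_RGB2HSV)
m=cv2.inRange(hsv,(22,150,100),(33,255,255)); n,l,s,ce=cv2.connectedComponentsWithStats(m)
for i in range(1,n):
    if s[i][4]>100: print(s[i],ce[i].round(1),onz(c,*ce[i],0.125).round(4))
m=cv2.inRange(hsv,(100,150,50),(120,255,255)); n,l,s,ce=cv2.connectedComponentsWithStats(m)
for i in range(1,n):
    if s[i][4]>200: print("b",s[i],ce[i].round(1),onz(c,*ce[i],0.114).round(4))
go(0.5425,-0.079,0.133,96.57)
E
```

```text
clock: 1.4
tcp_pos: [0.3238, -0.396, 0.2419]
orientation: [-0.0, 0.666, 0.746, 0.0]
wrist_force: [1.4, -1.0, -0.9]
finger_gap: 0.0857
grip_force: 0.0
clock: 1.82
tcp_pos: [0.4335, -0.237, 0.2422]
orientation: [-0.0, 0.665, 0.747, -0.0]
wrist_force: [0.4, -1.8, -0.1]
finger_gap: 0.0856
grip_force: 0.0
clock: 2.23
tcp_pos: [0.543, -0.0782, 0.2421]
orientation: [-0.0, 0.665, 0.747, -0.0]
wrist_force: [0.7, -0.0, 0.8]
finger_gap: 0.0855
grip_force: 0.0
clock: 2.4
tcp_pos: [0.5429, -0.0782, 0.2417]
orientation: [-0.0, 0.663, 0.748, -0.0]
wrist_force: [-0.4, -0.0, -0.3]
finger_gap: 0.0849
grip_force: 0.0
[307 205   6  71 322] [309.1 241.3] [ 0.5368 -0.0798  0.125 ]
[318 205   7  72 409] [321.2 239.3] [ 0.5457 -0.0771  0.125 ]
b [286 125  23  28 447] [299.1 141.5] [ 0.5213 -0.009   0.114 ]
b [ 324  125   24   64 1060] [333.5 156.6] [ 0.5474 -0.0165  0.114 ]
b [287 162  22  25 386] [299.6 171.4] [ 0.5238 -0.0301  0.114 ]
b [289 272  19  28 411] [299.2 287.9] [ 0.5334 -0.1252  0.114 ]
b [322 272  21  54 835] [330.7 298.8] [ 0.5607 -0.1321  0.114 ]
b [289 382  20  31 412] [300.3 398.9] [ 0.5463 -0.24    0.114 ]
b [321 382  19  49 726] [328.7 407.5] [ 0.5741 -0.2469  0.114 ]
clock 2.45 tcp [ 0.5422 -0.0794  0.2417] th 96.74 tx 0.0003 ty 0.0004 tz 0.1087 turn 0.17
```

View pics/w1.png

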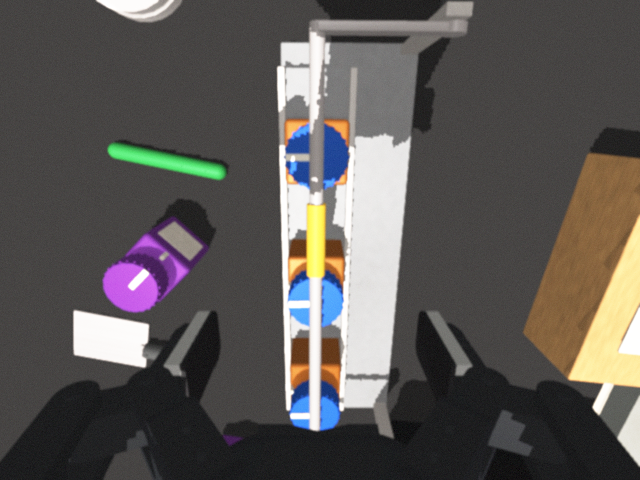

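The wrist view shows the sleeve at px (316,240), centred under the tool at about (0.542,-0.079), which matches the top view. I'll descend and pinch.

```bash
J="python3 -m jog"
$J '[[-1,0,0,0.031,0],[-1,0,0,0.031,0],[-1,0,0,0.031,0],[-1,0,0,0.02,0],[-1,0,0,0.01,0]]' 20
$J '[[1,0,0,0,0],[1,0,0,0,0],[1,0,0,0,0],[1,0,0,0,0],[1,0,0,0,0]]' 20
$J '[[1,0,0,0,0],[1,0,0,0,0],[1,0,0,0,0]]' 20
python3 - <<'E'
from h import *
go(0.5425,-0.079,0.12,96.57)
print(env.get_state()["wrist_force"])
# arc rows in tool frame (ty ~ carrier +x, tz down)
a=np.arange(0,2.61,0.2); Y=-0.085*np.cos(a); Z=0.085*np.sin(a)
print(np.c_[a[1:],np.diff(Y),-np.diff(Z)].round(4))
E
```

```text
clock: 2.87
tcp_pos: [0.5394, -0.0811, 0.1162]
orientation: [-0.002, 0.666, 0.746, -0.001]
wrist_force: [-0.1, -0.5, -0.2]
finger_gap: 0.0853
grip_force: 0.0
clock: 3.28
tcp_pos: [0.5433, -0.0806, 0.1209]
orientation: [0.001, 0.665, 0.747, 0.001]
wrist_force: [-0.1, 0.9, -0.2]
finger_gap: 0.0255
grip_force: 0.0
clock: 3.53
tcp_pos: [0.5414, -0.0806, 0.1205]
orientation: [0.0, 0.665, 0.747, -0.001]
wrist_force: [-5.3, -2.2, 6.6]
finger_gap: 0.013
grip_force: 21.3
clock 3.53 tcp [ 0.5414 -0.0806  0.1205] th 96.61 tx 0.0014 ty 0.0012 tz 0.0005 turn 0.04
[-5.34755121 -2.22053657  6.63093717]
[[ 2.00e-01  1.70e-03 -1.69e-02]
 [ 4.00e-01  5.00e-03 -1.62e-02]
 [ 6.00e-01  8.10e-03 -1.49e-02]
 [ 8.00e-01  1.09e-02 -1.30e-02]
 [ 1.00e+00  1.33e-02 -1.05e-02]
 [ 1.20e+00  1.51e-02 -7.70e-03]
 [ 1.40e+00  1.64e-02 -4.50e-03]
 [ 1.60e+00  1.69e-02 -1.20e-03]
 [ 1.80e+00  1.68e-02  2.20e-03]
 [ 2.00e+00  1.61e-02  5.50e-03]
 [ 2.20e+00  1.47e-02  8.60e-03]
 [ 2.40e+00  1.27e-02  1.13e-02]
 [ 2.60e+00  1.02e-02  1.36e-02]]
```

```bash
J="python3 -m jog"
$J '[[1,0,0.0017,-0.0169,0],[1,0,0.005,-0.0162,0],[1,0,0.0081,-0.0149,0],[1,0,0.0109,-0.013,0],[1,0,0.0133,-0.0105,0]]' 20
$J '[[1,0,0.0151,-0.0077,0],[1,0,0.0164,-0.0045,0],[1,0,0.0169,-0.0012,0]]'
```

```text
clock: 3.95
tcp_pos: [0.5735, -0.0769, 0.1926]
orientation: [-0.004, 0.666, 0.746, -0.007]
wrist_force: [-27.2, -7.0, 26.3]
finger_gap: 0.0129
grip_force: 21.6
clock: 4.2
tcp_pos: [0.6292, -0.0706, 0.2075]
orientation: [0.001, 0.665, 0.747, -0.0]
wrist_force: [-2.9, -1.8, 4.3]
finger_gap: 0.0133
grip_force: 20.9
```

```bash
J="python3 -m jog"
$J '[[1,0,0.0168,0.0022,0],[1,0,0.0161,0.0055,0],[1,0,0.0147,0.0086,0],[1,0,0.0127,0.0113,0],[1,0,0.0051,0.0068,0]]'
$J '[[-1,0,0,0,0],[-1,0,0,0,0],[-1,0,0,0,0],[-1,0,0,-0.02,0],[-1,0,0,-0.04,0]]'
$J '[[-1,0,0,-0.03,0],[-1,0,0,0,0]]'
python3 - <<'E'
from h import *
c=env.read_camera("top"); cv2.imwrite("pics/t2.png",cv2.resize(c["img"][100:300,220:520],None,fx=2.6,fy=2.6)[:,:,::-1])
hsv=cv2.cvtColor(c["img"],cv2.COLOR_RGB2HSV); go(.5348,-.0175,.2,96.57)
E
```

```text
clock: 4.62
tcp_pos: [0.6961, -0.0627, 0.1696]
orientation: [0.001, 0.665, 0.747, 0.0]
wrist_force: [0.7, -1.9, 2.5]
finger_gap: 0.0129
grip_force: 20.9
clock: 5.03
tcp_pos: [0.6906, -0.0618, 0.2252]
orientation: [-0.005, 0.665, 0.747, -0.003]
wrist_force: [0.2, 0.5, -0.3]
finger_gap: 0.0726
grip_force: 0.0
clock: 5.2
tcp_pos: [0.6957, -0.0629, 0.2689]
orientation: [0.005, 0.665, 0.747, 0.003]
wrist_force: [-0.2, -0.3, 0.7]
finger_gap: 0.0852
grip_force: 0.0
clock 5.25 tcp [ 0.6954 -0.0628  0.2658] th 96.62 tx 0.0635 ty -0.1543 tz 0.0658 turn 0.05
```

View pics/t2.png

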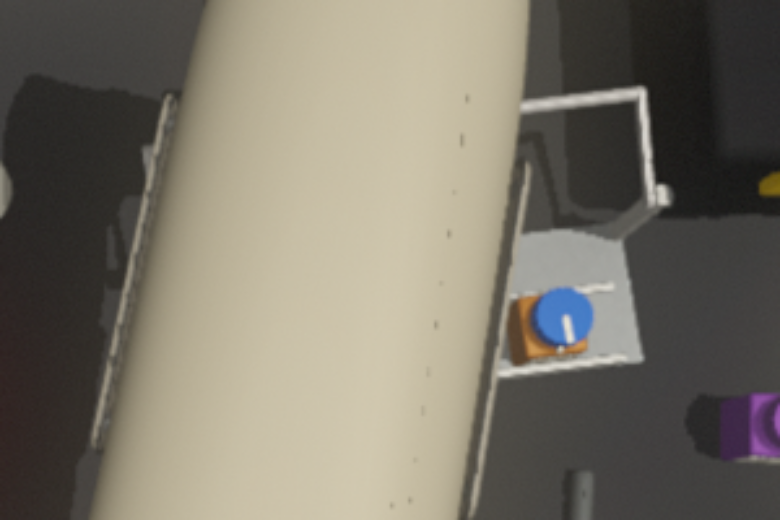

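The bar lies open beyond the hinge: its right arm runs from (665,195) to (645,95) in the crop. Next I'll move above the +y bottle and measure the caps with the wrist camera.

```bash
J="python3 -m jog"
$J '[[-1,0.016,-0.0386,0.006,0],[-1,0.016,-0.0386,0.006,0],[-1,0.016,-0.0386,0.006,0],[-1,0.016,-0.0386,0.006,0],[-1,0,0,0,0]]'
$J '[[-1,0,0,0,0],[-1,0,0,0,0]]' >/dev/null
cat >> h.py <<'E'
def caps(c,z=0.114,mn=800):
    hsv=cv2.cvtColor(c["img"],cv2.COLOR_RGB2HSV); m=cv2.inRange(hsv,(100,140,40),(122,255,255))
    m=cv2.morphologyEx(m,cv2.MORPH_CLOSE,cv2.getStructuringElement(2,(13,13)))
    for k in cv2.findContours(m,0,2)[0]:
        if cv2.contourArea(k)<mn: continue
        (u,v),r=cv2.minEnclosingCircle(k); x,y,w,h=cv2.boundingRect(k)
        st=[]
        roi=np.zeros(m.shape,np.uint8); cv2.circle(roi,(int(u),int(v)),int(r*.92),255,-1)
        wh=cv2.inRange(hsv,(0,0,150),(180,70,255))&roi; ys,xs=np.nonzero(wh)
        P=onz(c,u,v,z); o=""
        if len(xs)>20:
            d=onz(c,xs.mean(),ys.mean(),z)-P; o=np.degrees(np.arctan2(d[1],d[0])).round(1)
        R=np.linalg.norm(onz(c,u+r,v,z)-P)
        print("cap px",round(u),round(v),"world",P[:2].round(4),"R",R.round(4),"stripe dir",o,"n",len(xs))
E
python3 - <<'E'
from h import *
c=env.read_camera("wrist"); caps(c); cv2.imwrite("pics/w2.png",c["img"][:,:,::-1])
caps(env.read_camera("top"),mn=150)
go(.5348,-.0175,.098,96.57)
E
```

```text
clock: 5.67
tcp_pos: [0.5217, -0.0138, 0.2311]
orientation: [-0.008, 0.664, 0.747, -0.005]
wrist_force: [-0.3, 0.1, -1.0]
finger_gap: 0.0858
grip_force: 0.0
cap px 316 360 world [ 0.5477 -0.1303] R 0.0252 stripe dir -136.3 n 148
cap px 316 235 world [ 0.5342 -0.0152] R 0.024 stripe dir -154.8 n 218
cap px 36 297 world [0.4168 0.5702] R 0.0828 stripe dir 79.7 n 626
cap px 436 222 world [ 0.561  -0.2553] R 0.0236 stripe dir -158.8 n 32
clock 5.93 tcp [ 0.5369 -0.0178  0.2369] th 96.61 tx 0.0005 ty -0.0021 tz 0.1389 turn 0.04
```

View pics/w2.png

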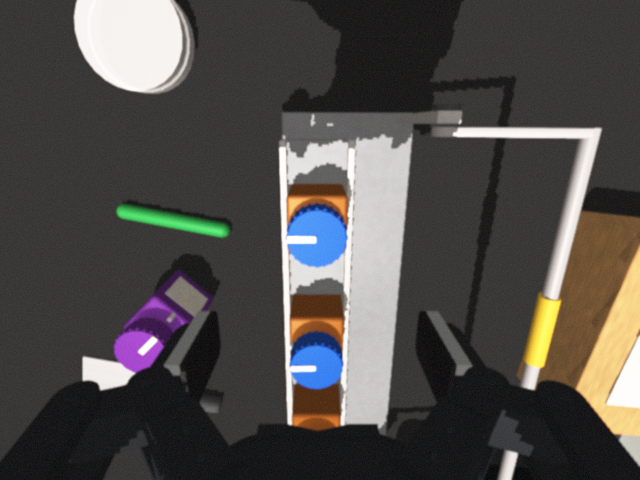

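The wrist view shows the bar open on the right, with its sleeve at (541,330). Cap tops are at (317,238) and (316,365), with both stripes pointing left (carrier -x), and the +y cap is under the tool. I'll descend, grip and test-twist it.

```bash
J="python3 -m jog"
$J '[[-1,0,-0.0015,0.035,0],[-1,0,0,0.035,0],[-1,0,0,0.035,0],[-1,0,0,0.025,0],[-1,0,0,0.009,0]]' 30
$J '[[1,0,0,0,0],[1,0,0,0,0],[1,0,0,0,0],[1,0,0,0,0],[1,0,0,0,0]]' 30
$J '[[1,0,0,0,0],[1,0,0,0,0],[1,0,0,0,-3],[1,0,0,0,-5]]' 30
python3 -c "
from h import *
print(env.get_state()['ft_torque'],env.get_state()['tau'][5])"
$J '[[1,0,0,0,-7],[1,0,0,0,-7],[1,0,0,0,-7]]'
python3 -c "
from h import *
print(env.get_state()['ft_torque'],env.get_state()['tau'][5])"
$J '[[1,0,0,0,-7],[1,0,0,0,-6],[1,0,0,0,0]]'
python3 -c "
from h import *
print(env.get_state()['ft_torque'],env.get_state()['tau'][5]);go(.535,-.0175,.098,96.57)"
```

```text
clock: 6.35
tcp_pos: [0.533, -0.0176, 0.0932]
orientation: [-0.002, 0.665, 0.747, -0.001]
wrist_force: [-1.1, -0.0, 0.1]
finger_gap: 0.0855
grip_force: 0.0
clock: 6.77
tcp_pos: [0.5355, -0.0179, 0.0992]
orientation: [0.002, 0.665, 0.747, 0.001]
wrist_force: [-1.6, 0.0, 4.8]
finger_gap: 0.0462
grip_force: 30.9
clock: 7.1
tcp_pos: [0.5358, -0.0182, 0.0991]
orientation: [0.002, 0.611, 0.792, 0.001]
wrist_force: [-0.4, -1.7, 6.4]
finger_gap: 0.0461
grip_force: 30.8
[-0.26904407 -0.2033352  -0.18769198] 1.3103718683123589
clock: 7.35
tcp_pos: [0.5352, -0.0186, 0.0987]
orientation: [0.002, 0.455, 0.89, -0.0]
wrist_force: [-3.3, 1.0, 1.7]
finger_gap: 0.046
grip_force: 30.7
[ 0.26307462  0.70972721 -0.80013007] 0.6089666113257408
clock: 7.6
tcp_pos: [0.5355, -0.0186, 0.0985]
orientation: [0.002, 0.353, 0.936, -0.0]
wrist_force: [0.9, -3.6, 3.9]
finger_gap: 0.046
grip_force: 31.1
[-0.69503321 -0.19722583 -0.37005542] -1.4538262411952019
clock 7.6 tcp [ 0.5355 -0.0186  0.0985] th 138.67 tx 0.0011 ty 0.0005 tz 0.0005 turn 42.10
```

```bash
J="python3 -m jog"
$J '[[-1,0,0,0,0],[-1,0,0,0,0],[-1,0,0,0,0],[-1,0,0,-0.035,0],[-1,0,0,-0.035,0]]'
$J '[[-1,0,0,-0.035,7],[-1,0,0,-0.035,7],[-1,0,0,0,7],[-1,0,0,0,7],[-1,0,0,0,7]]' > /dev/null
$J '[[-1,0,0,0,7],[-1,-0.04,0,0,0],[-1,-0.04,0,0,0],[-1,-0.04,0,0,0],[-1,0,0,0,0]]'
$J '[[-1,0,0,0,0],[-1,0,0,0,0]]' >/dev/null
python3 - <<'E'
from h import *
c=env.read_camera("wrist"); caps(c); cv2.imwrite("pics/w3.png",c["img"][:,:,::-1])
go(.5487,-.1367,.098,96.57)
E
```

```text
clock: 8.02
tcp_pos: [0.5314, -0.0167, 0.1654]
orientation: [-0.003, 0.354, 0.935, -0.0]
wrist_force: [1.1, 0.5, 0.4]
finger_gap: 0.0851
grip_force: 0.0
clock: 8.85
tcp_pos: [0.5486, -0.1424, 0.2364]
orientation: [0.001, 0.667, 0.745, -0.001]
wrist_force: [0.6, -0.3, 0.3]
finger_gap: 0.0854
grip_force: 0.0
cap px 318 361 world [ 0.5608 -0.25  ] R 0.0256 stripe dir -141.0 n 178
cap px 318 235 world [ 0.5478 -0.1343] R 0.0237 stripe dir -153.4 n 233
cap px 319 67 world [ 0.5349 -0.0179] R 0.0265 stripe dir -159.1 n 381
clock 9.07 tcp [ 0.5474 -0.1358  0.2368] th 96.63 tx -0.0011 ty 0.0012 tz 0.1388 turn 0.06
```

View pics/w3.png

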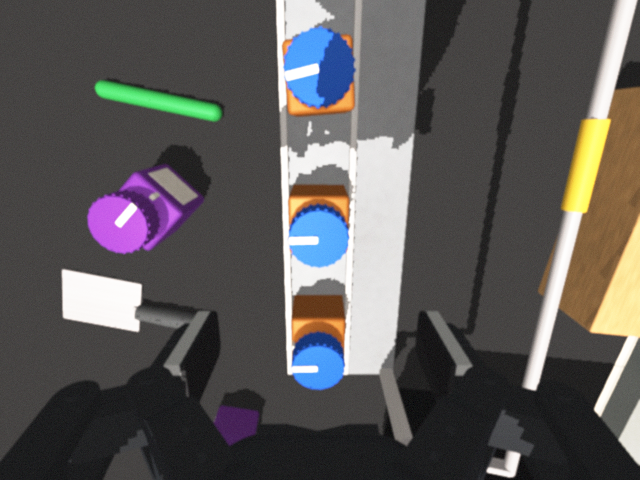

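The +y cap at (319,67) turned only about 12°, including the pocket play, so it is tight. The next cap is centred at (318,238), so I'll twist that one.

```bash
J="python3 -m jog"
$J '[[-1,-0.001,0.001,0.035,0],[-1,0,0,0.035,0],[-1,0,0,0.035,0],[-1,0,0,0.025,0],[-1,0,0,0.009,0]]' 30
$J '[[1,0,0,0,0],[1,0,0,0,0],[1,0,0,0,0],[1,0,0,0,0],[1,0,0,0,0]]' 30
$J '[[1,0,0,0,0],[1,0,0,0,0],[1,0,0,0,-3],[1,0,0,0,-5]]' 30 >/dev/null
$J '[[1,0,0,0,-7],[1,0,0,0,-7],[1,0,0,0,-7]]' >/dev/null
python3 -c "
from h import *
print(env.get_state()['ft_torque'],env.get_state()['tau'][5])"
$J '[[1,0,0,0,-7],[1,0,0,0,-6],[1,0,0,0,0]]'
python3 -c "
from h import *
print(env.get_state()['ft_torque'])"
$J '[[-1,0,0,0,0],[-1,0,0,0,0],[-1,0,0,0,0],[-1,0,0,-0.035,0],[-1,0,0,-0.035,0]]' >/dev/null
$J '[[-1,0,0,-0.035,7],[-1,0,0,-0.035,7],[-1,0,0,0,7],[-1,0,0,0,7],[-1,0,0,0,7]]' > /dev/null
$J '[[-1,0,0,0,7],[-1,-0.04,0,0,0],[-1,-0.04,0,0,0],[-1,-0.04,0,0,0],[-1,0,0,0,0]]'
$J '[[-1,0,0,0,0],[-1,0,0,0,0]]' >/dev/null
python3 - <<'E'
from h import *
c=env.read_camera("wrist"); caps(c); cv2.imwrite("pics/w4.png",c["img"][:,:,::-1])
go(.5622,-.256,.098,96.57)
E
```

```text
clock: 9.48
tcp_pos: [0.546, -0.1347, 0.0941]
orientation: [-0.003, 0.664, 0.747, -0.001]
wrist_force: [-0.3, -0.0, -0.1]
finger_gap: 0.0855
grip_force: 0.0
clock: 9.9
tcp_pos: [0.5501, -0.1379, 0.1004]
orientation: [0.002, 0.665, 0.747, 0.001]
wrist_force: [-1.7, 0.8, 6.1]
finger_gap: 0.0462
grip_force: 30.8
[ 0.50269848  0.16785917 -0.00239167] 1.4957454800605774
clock: 10.73
tcp_pos: [0.5505, -0.1379, 0.1004]
orientation: [0.002, 0.351, 0.936, 0.0]
wrist_force: [-0.7, 0.5, 5.0]
finger_gap: 0.0461
grip_force: 30.5
[ 0.42598252 -0.05024656  0.02352612]
clock: 11.98
tcp_pos: [0.5632, -0.2634, 0.2371]
orientation: [0.001, 0.667, 0.745, -0.001]
wrist_force: [0.3, -0.1, -0.6]
finger_gap: 0.0854
grip_force: 0.0
cap px 316 233 world [ 0.5612 -0.2536] R 0.0238 stripe dir -153.9 n 237
cap px 317 66 world [ 0.5484 -0.1377] R 0.0266 stripe dir -136.8 n 389
clock 12.2 tcp [ 0.5624 -0.256   0.2379] th 96.63 tx 0.0001 ty -0.0002 tz 0.1399 turn 0.06
```

View pics/w4.png

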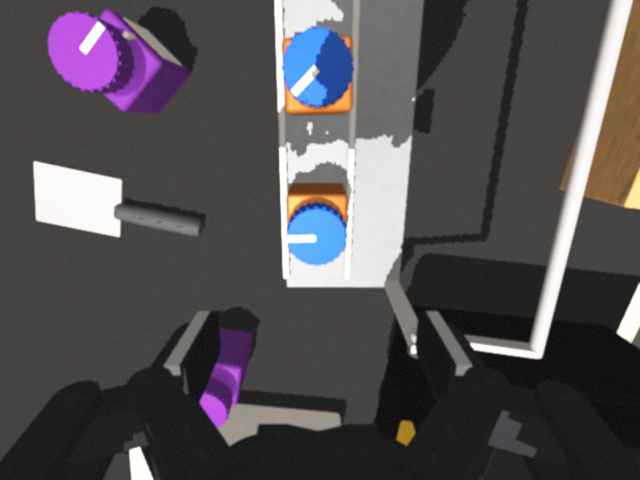

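The middle cap at (317,66) turned about 45° with near-zero torque, so it is the loose one. I'll test the third cap at (316,238), then return to the middle bottle.

```bash
J="python3 -m jog"
$J '[[-1,0,0,0.035,0],[-1,0,0,0.035,0],[-1,0,0,0.035,0],[-1,0,0,0.025,0],[-1,0,0,0.009,0]]' 30
$J '[[1,0,0,0,0],[1,0,0,0,0],[1,0,0,0,0],[1,0,0,0,0],[1,0,0,0,0]]' 30
$J '[[1,0,0,0,0],[1,0,0,0,0],[1,0,0,0,-3],[1,0,0,0,-5]]' 30 >/dev/null
$J '[[1,0,0,0,-7],[1,0,0,0,-7],[1,0,0,0,-7]]' >/dev/null
python3 -c "
from h import *
print(env.get_state()['ft_torque'],env.get_state()['tau'][5])"
$J '[[1,0,0,0,-7],[1,0,0,0,-6],[1,0,0,0,0]]'
$J '[[-1,0,0,0,0],[-1,0,0,0,0],[-1,0,0,0,0],[-1,0,0,-0.035,0],[-1,0,0,-0.035,0]]' >/dev/null
$J '[[-1,0,0,-0.035,7],[-1,0,0,-0.035,7],[-1,0,0,0,7],[-1,0,0,0,7],[-1,0,0,0,7]]' > /dev/null
$J '[[-1,0,0,0,7],[-1,0.04,0,0,0],[-1,0.04,0,0,0],[-1,0.04,0,0,0],[-1,0,0,0,0]]'
$J '[[-1,0,0,0,0],[-1,0,0,0,0]]' >/dev/null
python3 - <<'E'
from h import *
c=env.read_camera("wrist"); caps(c); cv2.imwrite("pics/w5.png",c["img"][:,:,::-1])
go(.5495,-.137,.098,96.57)
E
```

```text
clock: 12.62
tcp_pos: [0.5603, -0.2535, 0.095]
orientation: [-0.003, 0.664, 0.747, -0.001]
wrist_force: [-1.3, 0.6, -0.2]
finger_gap: 0.0856
grip_force: 0.0
clock: 13.03
tcp_pos: [0.5639, -0.2574, 0.1017]
orientation: [0.002, 0.665, 0.747, 0.0]
wrist_force: [-2.3, -0.3, 6.6]
finger_gap: 0.0461
grip_force: 30.8
[-0.61022309 -0.02585243 -0.74638023] 0.9344062395393848
clock: 13.87
tcp_pos: [0.5662, -0.2598, 0.1021]
orientation: [0.005, 0.352, 0.936, -0.001]
wrist_force: [3.8, -4.3, 0.6]
finger_gap: 0.0461
grip_force: 31.4
clock: 15.12
tcp_pos: [0.547, -0.1312, 0.2394]
orientation: [-0.002, 0.663, 0.749, 0.001]
wrist_force: [-0.4, -0.4, -0.6]
finger_gap: 0.0853
grip_force: 0.0
cap px 316 358 world [ 0.561  -0.2504] R 0.0255 stripe dir -135.0 n 170
cap px 317 234 world [ 0.5486 -0.1351] R 0.0238 stripe dir -117.8 n 204
cap px 316 65 world [ 0.5346 -0.0178] R 0.0267 stripe dir -160.5 n 394
clock 15.33 tcp [ 0.5491 -0.138   0.2392] th 96.61 tx 0.0010 ty 0.0005 tz 0.1412 turn 0.04
```

View pics/w5.png

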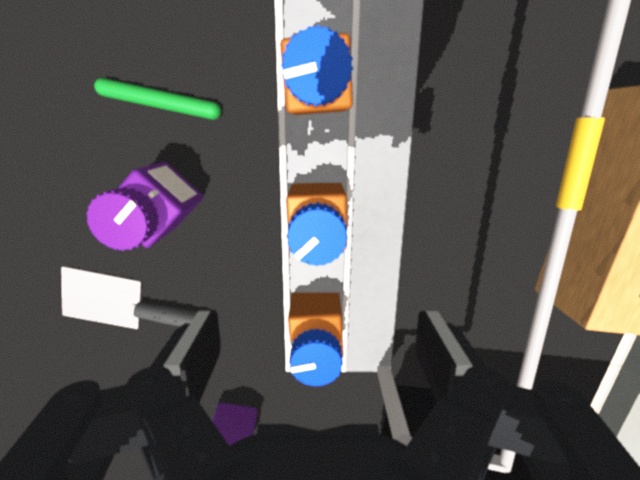

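The third cap at (316,362) turned only about 12° under 0.75 N m, so it is tight. I'll grip the loose middle bottle by its cap and lift it.

```bash
J="python3 -m jog"
$J '[[-1,0.001,0.0005,0.035,0],[-1,0,0,0.035,0],[-1,0,0,0.035,0],[-1,0,0,0.025,0],[-1,0,0,0.0115,0]]' 45
$J '[[1,0,0,0,0],[1,0,0,0,0],[1,0,0,0,0],[1,0,0,0,0],[1,0,0,0,0]]' 45 >/dev/null
$J '[[1,0,0,0,0],[1,0,0,0,0],[1,0,0,0,0],[1,0,0,0,0]]' 45
$J '[[1,0,0,-0.01,0],[1,0,0,-0.015,0],[1,0,0,-0.02,0],[1,0,0,-0.025,0],[1,0,0,-0.025,0]]'
$J '[[1,0,0,-0.025,0],[1,0,0,-0.02,0],[1,0,0,-0.01,0],[1,0,0,0,0],[1,0,0,0,0]]'
python3 - <<'E'
from h import *
from scipy.optimize import minimize
go(.508,.322,.096,96.57)
c=env.read_camera("top"); im=cv2.imread("pics/top0.png")[:,:,::-1]; hsv=cv2.cvtColor(im.copy(),cv2.COLOR_RGB2HSV)
m=cv2.inRange(hsv,(0,150,50),(8,255,255)); m[:212]=0
k=max(cv2.findContours(m,0,2)[0],key=cv2.contourArea); M=np.zeros_like(m); cv2.fillPoly(M,[cv2.convexHull(k)],255)
def cost(q):
    x,y,t=q; P=[proj(c,[x+a*np.cos(t)-b*np.sin(t),y+a*np.sin(t)+b*np.cos(t),z]) for a in(-.075,.075) for b in(-.11,.11) for z in(0,.03)]
    h=cv2.convexHull((np.array(P)*16).astype(np.int32)); A=np.zeros_like(M); cv2.fillPoly(A,[h],255,cv2.LINE_AA,4)
    return np.abs(A.astype(float)-M).sum()/255
r=minimize(cost,[.493,.364,.33],method="Nelder-Mead",options=dict(initial_simplex=[[.493,.364,.33],[.5,.364,.33],[.493,.371,.33],[.493,.364,.36]]))
x,y,t=r.x; print(r.x,r.fun,"spot",x+.045*np.sin(t),y-.045*np.cos(t),"jar px",proj(c,[x-.065*np.sin(t),y+.065*np.cos(t),.079]))
E
```

```text
clock: 15.75
tcp_pos: [0.5469, -0.1372, 0.0932]
orientation: [-0.003, 0.666, 0.746, -0.001]
wrist_force: [0.1, -0.9, 0.9]
finger_gap: 0.0852
grip_force: 0.0
clock: 16.5
tcp_pos: [0.5501, -0.1373, 0.0991]
orientation: [0.002, 0.665, 0.747, -0.0]
wrist_force: [-1.7, -2.1, 5.6]
finger_gap: 0.0458
grip_force: 46.7
clock: 16.92
tcp_pos: [0.5487, -0.1357, 0.1933]
orientation: [-0.001, 0.665, 0.747, 0.0]
wrist_force: [0.4, -0.0, -3.0]
finger_gap: 0.0455
grip_force: 46.7
clock: 17.33
tcp_pos: [0.5493, -0.1363, 0.2474]
orientation: [0.0, 0.665, 0.747, 0.0]
wrist_force: [-0.3, 0.1, -2.9]
finger_gap: 0.0459
grip_force: 46.8
clock 17.33 tcp [ 0.5493 -0.1363  0.2474] th 96.64 tx 0.4600 ty 0.0119 tz 0.1514 turn 0.07
[0.49505979 0.36431712 0.32213986] 125.01176470588236 spot 0.5093066629138778 0.32163191533507657 jar px [116.0717583  268.89882292]
```

The wrist force of 2.9 N confirms the bottle is held. The tray fit puts the spot at (0.509,0.322), so I'll carry it there.

```bash
J="python3 -m jog"
$J '[[1,0.01,0,0,0],[1,0.02,0,0,0],[1,0.03,0.002,0,0],[1,0.03,0.001,0,0],[1,0.03,0.001,0,0]]' >/dev/null
$J '[[1,0.03,0.001,0,0],[1,0.03,0.001,0,0],[1,0.03,0.001,0,0],[1,0.03,0.001,0,0],[1,0.03,0.001,0,0]]'
$J '[[1,0.03,0.001,0,0],[1,0.03,0.001,0,0],[1,0.03,0.001,0,0],[1,0.03,0.001,0,0],[1,0.03,0,0,0]]' >/dev/null
$J '[[1,0.025,0,0,0],[1,0.01,0,0,0],[1,0.005,0,0,0],[1,0,0,0,0],[1,0,0,0,0]]'
python3 - <<'E'
from h import *
go(.509,.322,.096,96.57)
c=env.read_camera("scene"); cv2.imwrite("pics/s2.png",cv2.resize(c["img"][130:330,360:600],None,fx=2.5,fy=2.5)[:,:,::-1])
E
```

```text
clock: 18.22
tcp_pos: [0.5254, 0.1347, 0.246]
orientation: [-0.001, 0.665, 0.747, -0.001]
wrist_force: [-0.1, -0.4, -2.2]
finger_gap: 0.0462
grip_force: 46.7
clock: 19.05
tcp_pos: [0.5087, 0.3213, 0.2468]
orientation: [-0.0, 0.665, 0.747, -0.001]
wrist_force: [-0.5, -0.4, -2.7]
finger_gap: 0.0458
grip_force: 46.8
clock 19.05 tcp [0.5087 0.3213 0.2468] th 96.62 tx 0.0007 ty 0.0004 tz 0.1508 turn 0.05
```

View pics/s2.png

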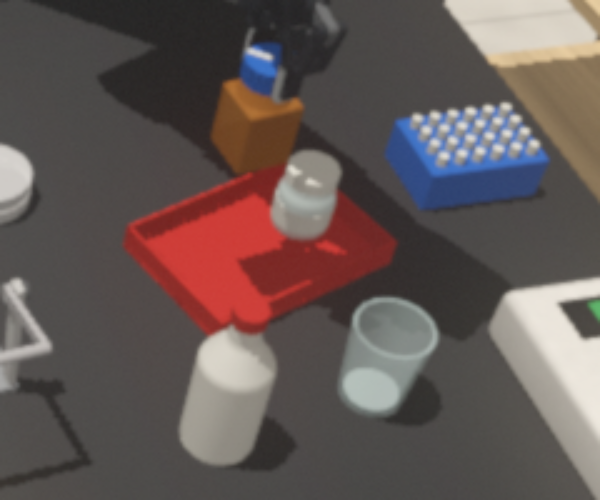

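The bottle hangs upright above the free part of the tray at (257,130), clear of the jar at (305,195). I'll lower it, slowing near the floor.

```bash
J="python3 -m jog"
$J '[[1,0,0,0.02,0],[1,0,0,0.03,0],[1,0,0,0.03,0],[1,0,0,0.03,0],[1,0,0,0.02,0]]' >/dev/null
$J '[[1,0,0,0.01,0],[1,0,0,0.003,0],[1,0,0,0,0],[1,0,0,0,0]]'
$J '[[1,0,0,0.002,0],[1,0,0,0.002,0],[1,0,0,0.002,0],[1,0,0,0,0],[1,0,0,0,0]]'
```

```text
clock: 19.85
tcp_pos: [0.5103, 0.3219, 0.1061]
orientation: [0.001, 0.665, 0.747, 0.001]
wrist_force: [-0.0, 0.1, -3.2]
finger_gap: 0.0457
grip_force: 46.9
clock: 20.27
tcp_pos: [0.5091, 0.322, 0.0987]
orientation: [0.0, 0.665, 0.747, 0.0]
wrist_force: [0.4, 0.7, -3.1]
finger_gap: 0.0458
grip_force: 46.9
```

```bash
J="python3 -m jog"
$J '[[1,0,0,0.0015,0],[1,0,0,0.001,0],[1,0,0,0,0],[1,0,0,0,0]]'
$J '[[1,0,0,0.001,0],[1,0,0,0,0],[1,0,0,0,0]]'
```

```text
clock: 20.6
tcp_pos: [0.509, 0.3219, 0.0959]
orientation: [-0.0, 0.665, 0.747, -0.0]
wrist_force: [-0.2, 0.0, -2.8]
finger_gap: 0.0459
grip_force: 46.9
clock: 20.85
tcp_pos: [0.5092, 0.322, 0.0953]
orientation: [0.0, 0.665, 0.747, 0.0]
wrist_force: [-0.3, -0.5, -0.5]
finger_gap: 0.0453
grip_force: 47.3
```

Contact: the wrist force rose from -2.8 to -0.5 N. I'll settle it slightly further, then release, raise the tool and move away.

```bash
J="python3 -m jog"
$J '[[1,0,0,0.0005,0],[1,0,0,0,0],[1,0,0,0,0]]'
$J '[[-1,0,0,0,0],[-1,0,0,0,0],[-1,0,0,0,0],[-1,0,0,0,0],[-1,0,0,-0.03,0]]'
$J '[[-1,0,0,-0.04,0],[-1,0,0,-0.04,0],[-1,0,0,-0.04,0],[-1,-0.01,-0.03,0,0],[-1,-0.01,-0.03,0,0]]'
$J '[[-1,-0.04,0,0,0],[-1,-0.04,0,0,0],[-1,-0.04,0,0,0],[-1,-0.04,0,0,0],[-1,0,0,0,0]]' >/dev/null
$J '[[-1,0,0,0,0],[-1,0,0,0,0]]'
python3 - <<'E'
from h import *
c=env.read_camera("scene"); cv2.imwrite("pics/s3.png",cv2.resize(c["img"][150:350,150:550],None,fx=2,fy=2)[:,:,::-1])
E
```

```text
clock: 21.1
tcp_pos: [0.5092, 0.322, 0.0952]
orientation: [0.0, 0.665, 0.747, 0.0]
wrist_force: [-1.8, -0.5, 4.5]
finger_gap: 0.0457
grip_force: 47.6
clock: 21.52
tcp_pos: [0.5057, 0.3202, 0.119]
orientation: [-0.002, 0.665, 0.747, -0.005]
wrist_force: [-0.1, -1.2, 0.5]
finger_gap: 0.0852
grip_force: 0.0
clock: 21.93
tcp_pos: [0.4552, 0.2964, 0.2483]
orientation: [0.002, 0.665, 0.747, 0.004]
wrist_force: [-0.9, -0.1, -0.5]
finger_gap: 0.0854
grip_force: 0.0
clock: 22.52
tcp_pos: [0.4704, 0.136, 0.2446]
orientation: [-0.0, 0.666, 0.746, 0.0]
wrist_force: [-0.6, -0.8, 0.3]
finger_gap: 0.0854
grip_force: 0.0
```

View pics/s3.png

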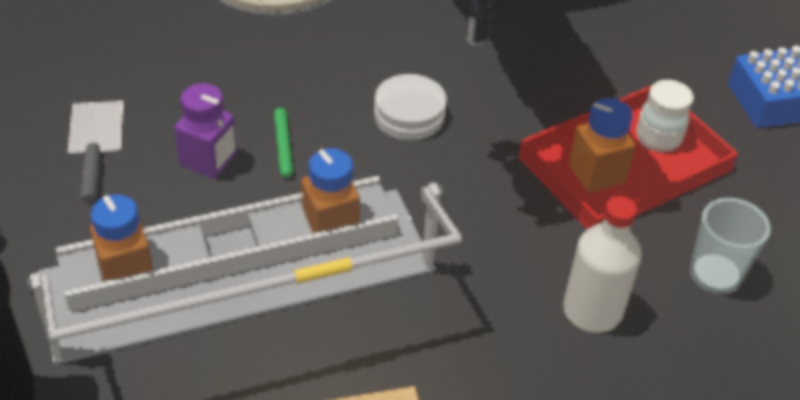

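The loose-capped bottle stands in the tray at (602,145) beside the jar. Both tight bottles are in their pockets, the bar is open, and the other things have not moved.

```bash
python3 -c "
from workcell import env
print(env.hand_in())"
```

```text
the job is handed in; nothing more can be done
None
```

The job is handed in, though the hand-in returned no verdict: the bar is open, all three caps were tested (the middle one was loose), and the loose-capped bottle stands upright in the red tray beside the jar.

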